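# Reset the peak pointer of the mould press gauge

### The arm

A 6-joint arm with a two-finger parallel gripper is mounted at the origin on the work surface. World frame = base frame: x ahead of the robot, y to its left, z up, the work surface at z = 0. Lengths are in m, angles in degrees, forces in N, time in s.
With the tool pointing down it reaches from about 0.3 to 1 m from the base axis. Payload 5.1 kg.
Tool frame: the origin (TCP) lies midway between the tips of the shut fingers; the grasp point (between the pads) lies manip.hold_point_z behind it (manip.hold_point_z is the distance from the TCP to the grasp point, in m); z points along the fingers, y is the line along which they close (so a half turn about z gives the same grasp; the last joint's range is limited). The gripper opens to 95 mm and grips with 3 to 60 N. Pads are 20 mm wide; open, the fingers measure 119 mm over their backs; the gripper's body (75 mm by 180 mm) begins 59 mm behind the grasp point.
Start: joints at [68.148, 7.093, 94.555, -0, 78.352, -4.733], TCP at [0.191, 0.621, 0.179] pointing down, gripper open.
Joint ranges: [-149.61, 149.61], [-58.7, 133.49], [1.44, 155.28], [-77.14, 257.14], [18.33, 153.61], [-166.67, 166.67]. Speed limits (degrees/s): [147.25, 147.25, 180, 180, 180, 180].

### API

Orientations are given as [roll, pitch, yaw] about the fixed x, y, z axes, in that order (R = Rz(yaw) Ry(pitch) Rx(roll)).
In Python, from station import manip gives the robot as it stands.
- The arm moves only by the tool drive_tool, never from a script. Its argument "series" is a list of rows, each an object of numbers: "x", "y", "z": the shift along the tool's x, y, z in mm; "turn": the turn about the tool's z in degrees; "hand": the opening, from 0 (shut) to 1 (fully open). A call has 1 to 8 rows; each row is the pose to reach, as a shift and turn from the pose commanded when the call began, along the tool's axes at that moment; what a row does not reach only later rows make up. A row lasts 1/8 s, in which the tool goes at most 62.5 mm and 10.7 degrees, less where a joint would pass 70% of its speed; a pose out of reach is approached as far as the arm can. A call with a gripper value outside its range is refused whole. The fingers move at their own pace and stop on an object; "force" is the grip in N (left out, the last holds). Time passes only in rows, so rows that repeat a pose let the fingers close. It gives the time, the measured TCP pose, the force, the opening and the grip force at its end, in the units of the state.
- manip.get_obs(): the state, without advancing time (a new reading comes with each control period).
- manip.capture(name): name is "side" or "top" or "wrist"; returns the picture (384x512x3 uint8, blue, green, red); there is no depth.
- manip.get_calibration(name): a dict with "fov_y" (degrees; the focal length in pixels is half the picture's height over the tangent of half this angle, whatever the lens; pixels are square), "cx", "cy" (the principal point, pixels), "R" (3x3) and "t" (3): a world point X has camera coordinates R X + t. Camera axes: x right, y down, z forward; pixel columns grow to the right and rows downward; lengths in m; the calibration is good to about 2 mm. A picture is of the moment at which its call begins: read the wrist's pose just before it. get_calibration takes no time and is no camera call; for the wrist camera it gives the pose at the moment of the call.
- manip.finish_job(): hands the job in; it is judged then, once.
Trained networks look in the newest picture that a camera, given by its name, has taken for a name from the list of things; names that differ only in an ending like _2 or _b are one class to them, and where a whole thing is asked for, a point or a joint stands for the part that bears it (a point fixed in the world has none). Each returns a list of dicts, best first, with "conf" (0 to 1); they miss things now and then, are a little off and sometimes report something else, mostly with a low value. They report only what shows in the picture. A call takes as long as a camera call.
- manip.search_frame(camera, label): "box" ([centre column, centre row, width, height] in pixels, round what is visible of it).
The state is a dict: "time_s": time; "qpos": joint angles; "joint_velocities": joint speeds; "tau": joint torques, N m; "tool_pos": TCP position; "eef_rot": TCP orientation; "wrist_force": force on the tool from outside, world axes, zero at the start; "wrist_torque": the same for the moment, N m; "width": opening from 0.0 (shut) to 1.0 (fully open); "grasp_force": force on a finger pad.
Only numpy, scipy, OpenCV 4.12 (cv2) and the standard library are available. Lean on these libraries where they do the work, as an engineer would, in place of code of your own. Each camera call takes 0.05 s, during which the arm holds its last target. There are 200 camera calls.

### The job

The face-up load gauge of the mould press still shows the last peak: push its peak pointer anticlockwise (seen from above) by the upright peg, all the way back against the zero stop. A plaster ear cast has been left on the dial in the pointer's way: first lift it off (do not shove it across the dial) and set it down, without dropping it, flat on its back and wholly on the chipboard work board beside the gauge. Leave everything else where it is.

Things in the scene. Friction and masses are not known exactly. Their poses are not given: they have to be found in the camera images.
- gauge: Load gauge, fixed: grey square housing 220 x 220 x 60 mm, round white dial (diameter 200) on top, its face 64 mm above the underside. Origin: centre of the underside, z up; the pointer turns about the vertical through it. Zero stop: steel pin (diameter 8, 16 tall, 45 from the axis) 135 degrees anticlockwise from +x; a like pin stands at full scale. The thin flat black live needle rests at zero.
- pointer (a joint): Peak pointer angle, rad: 0 against the zero stop, growing clockwise from above to 4.7. The arm points 135 degrees minus this, anticlockwise from the gauge's +x. It turns stiffly (1 N at the peg) and stays where left. Arm: flat aluminium bar 12 mm wide, reaching 68 mm from the axis, top 77 mm above the gauge's underside; hub (diameter 26) top at 81 mm.
- peg (a point): Centre of the top of the upright steel peg on the peak pointer's arm: diameter 12 mm, 60 mm from the pointer's axis, standing 38 mm above the arm; its top is 115 mm above the gauge's underside.
- ear: Plaster cast of an ear, lying on its flat back on the dial: oval slab 64 mm long (its x), 36 mm wide (its y), 26 mm thick with straight vertical sides, the ear's ridges on top up to 33 mm. Origin: centre of its flat underside, z up. 56 to 112 g; grip it across its width from above.
- board: Chipboard work board with a grey laminate top, fixed to the table: 260 mm (x) by 220 mm (y), 18 mm thick. Origin: centre of the underside. Its half towards -x (the robot's side) is free.
- nose: Plaster cast of a nose, 50 x 44 x 32 mm, on the far half (+x) of the board. Bystander. Origin: centre of underside.
- mister: Black spray bottle, diameter 76 mm, 165 mm tall. Bystander. Origin: centre of underside.
- jar: Amber jar, diameter 76 mm, 90 mm tall. Bystander. Origin: centre of underside.
- tape: Roll of green tape lying flat, diameter 100 mm, 48 mm tall. Bystander. Origin: centre of underside.
- cup: White plastic mixing cup, diameter 70 mm, 75 mm tall. Bystander. Origin: centre of underside.
- spatula: Spatula 170 mm long lying along its x beyond the gauge and board. Bystander. Origin: at table height, mid tool.
- brush: Brush 160 mm long lying along its x. Bystander. Origin: at table height, mid tool.
- rib: Flat wooden clay rib, 115 x 50 x 8 mm. Bystander. Origin: underside, 12 mm from the middle.

How it is judged:
By the outcome, as a careful person would: the job done as asked, in the order asked, and still so for the second after the job is handed in, with the robot touching nothing.
It also fails if it takes over 64 s, if anything falls off the work surface, if the arm or the gripper's body presses on something with over 40 N, if the wrist force passes 120 N, or if a joint passes its speed limit or range.

## Working session

There is one attempt and no reset: what is moved stays moved. The work goes in short steps, Python scripts to look and compute and a tool call to move; the robot and the scene stay as the last step left them, time stands still between calls to the robot, and variables do not carry over. Pictures are saved under pics/ and viewed, at most 10 in all, crops included, and the job is handed in when it is done.

Besides the shell and the picture viewer there is one more tool, called after "Request:" as a command line: name --argument value ..., lists and objects as JSON in quotes. drive_tool: Moves the arm, as the interface text tells. Its arguments: {"type":"object","properties":{"series":{"type":"array","items":{"type":"object","properties":{"x":{"type":"number"},"y":{"type":"number"},"z":{"type":"number"},"turn":{"type":"number"},"hand":{"type":"number"}}}},"force":{"type":"number"}},"required":["series"]}

```bash
mkdir -p pics; cat > h.py <<'E'
import numpy as np, cv2
from station import manip
def cal(n):
    c=manip.get_calibration(n); f=192/np.tan(np.radians(c["fov_y"])/2)
    return f,c["cx"],c["cy"],np.array(c["R"]),np.array(c["t"]),c
def proj(n,P):
    f,cx,cy,R,t,_=cal(n); q=np.atleast_2d(P)@R.T+t
    return np.c_[cx+f*q[:,0]/q[:,2],cy+f*q[:,1]/q[:,2]]
def back(n,uv,z,c=None):
    f,cx,cy,R,t,_=c or cal(n); uv=np.atleast_2d(uv).astype(float)
    d=np.c_[(uv-[cx,cy])/f,np.ones(len(uv))]@R; o=-R.T@t
    return o+d*((z-o[2])/d[:,2])[:,None]
E
python3 - <<'E'
from h import *
print(manip.get_calibration("top"),manip.get_calibration("side"),manip.hold_point_z)
print(manip.get_obs())
a=manip.capture("top");b=manip.capture("side")
cv2.imwrite("pics/top.png",a);cv2.imwrite("pics/side.png",b)
for n in("top","side"):
  for l in("gauge","pointer","peg","ear","board","nose"):
    print(n,l,[(np.round(d["box"]).tolist(),round(d["conf"],2)) for d in manip.search_frame(n,l)[:2]])
E
```

```text
{'fov_y': 48.5831211062602, 'cx': 254.7880731231199, 'cy': 191.32211616485367, 'R': array([[ 0.00993101, -0.99994107, -0.00438535],
       [-0.99945557, -0.009788  , -0.03150819],
       [ 0.03146341,  0.00469587, -0.99949387]]), 't': array([0.00427465, 0.5802777 , 1.26833748])} {'fov_y': 50.094280369670365, 'cx': 255.77748198734068, 'cy': 188.67993295308793, 'R': array([[ 0.945083  , -0.32659205, -0.01248009],
       [-0.25207126, -0.70406755, -0.66388927],
       [ 0.20803413,  0.63057634, -0.74772674]]), 't': array([-0.53480231,  0.2187294 ,  1.07114133])} 0.0188
{'time_s': 0.0, 'qpos': array([ 6.81478158e+01,  7.13341865e+00,  9.46323846e+01, -1.49936100e-03,
        7.83507587e+01, -4.73102588e+00]), 'joint_velocities': array([-0.08175615, -0.03975568, -0.00207237, -0.09827542,  0.0169522 ,
        0.07648078]), 'tau': array([-1.17715426e-03, -4.17610252e+01, -3.59927237e+01,  7.73102953e-02,
        4.90117853e-02, -1.55444632e-04]), 'tool_pos': array([0.19111284, 0.62053784, 0.1780055 ]), 'eef_rot': array([-1.79883714e+02, -8.15095932e-03,  1.62879138e+02]), 'wrist_force': array([-0.68151128,  0.21631672,  1.23803483]), 'wrist_torque': array([-0.01270744,  0.04872669, -0.01648321]), 'grasp_force': 0.0, 'width': 0.9977063034907926}
top gauge [([199.0, 204.0, 90.0, 90.0], 0.85)]
top pointer [([204.0, 199.0, 30.0, 10.0], 0.71), ([316.0, 178.0, 15.0, 15.0], 0.25)]
top peg []
top ear [([176.0, 191.0, 23.0, 11.0], 0.71)]
top board [([314.0, 208.0, 80.0, 96.0], 0.7)]
top nose [([317.0, 178.0, 14.0, 15.0], 0.5)]
side gauge [([229.0, 170.0, 75.0, 64.0], 0.88)]
side pointer [([233.0, 163.0, 18.0, 21.0], 0.67)]
side peg [([235.0, 164.0, 16.0, 17.0], 0.52)]
side ear []
side board [([269.0, 268.0, 127.0, 107.0], 0.8)]
side nose [([299.0, 256.0, 20.0, 14.0], 0.86), ([230.0, 172.0, 80.0, 66.0], 0.42)]
```

```bash
python3 - <<'E'
import cv2
a=cv2.imread("pics/top.png");b=cv2.imread("pics/side.png")
cv2.imwrite("pics/topc.png",cv2.resize(a[130:280,130:330],None,fx=4,fy=4,interpolation=2))
cv2.imwrite("pics/sidec.png",cv2.resize(b[110:310,160:380],None,fx=3,fy=3,interpolation=2))
E
```

```text
(no output)
```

View pics/topc.png

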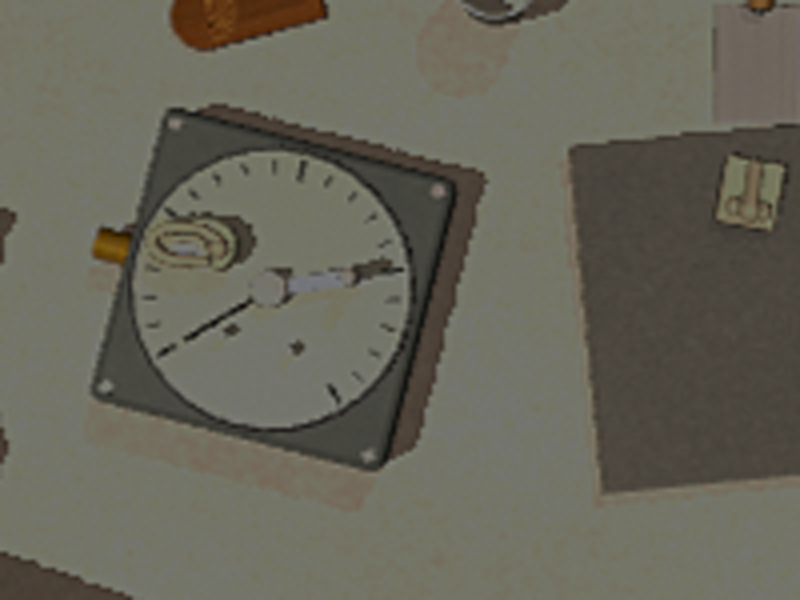

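View pics/sidec.png

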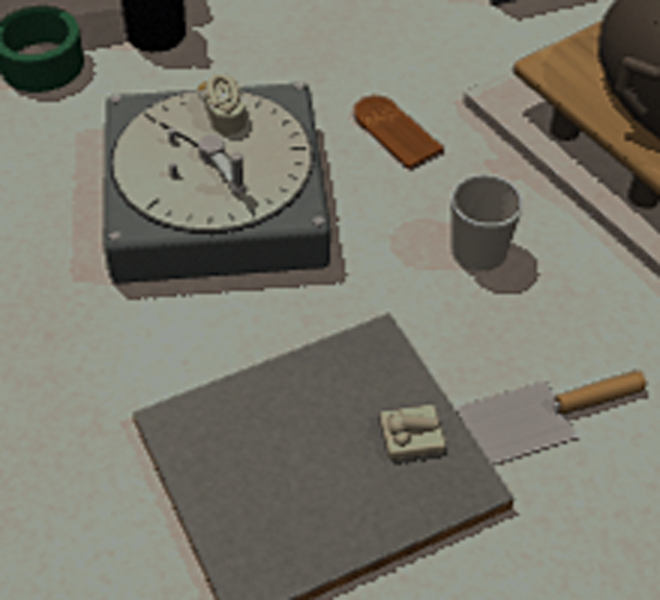

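The top crop shows the gauge with corners at (168,110), (456,180), (380,468) and (95,398). The ear is at (190,244), with the hub at (270,289) and the zero needle running to (160,355). The pointer points right, with its peg near (350,272), and has to sweep over the top to the left. The board is on the right with the nose at its far end.

```bash
python3 - <<'E'
from h import *
c2=lambda p:130+(np.array(p)+.5)/4-.5
def B(p,z): return back("top",c2(p),z)[:,:2]*1000
G=B([(168,110),(456,180),(380,468),(95,398)],.06);print("gauge",G.round(),G.mean(0).round(1))
print([np.linalg.norm(G[i]-G[i-1]).round() for i in range(4)])
C=G.mean(0)
for i in range(4): d=G[i]-G[i-1];print(np.degrees(np.arctan2(d[1],d[0])).round(1))
print("hub",B((270,289),.081).round()); 
N=B([(270,289),(160,355)],.066);d=N[1]-N[0];print("needle ang",np.degrees(np.arctan2(d[1],d[0])))
print("pin",(B([(232,330)],.08)-C).round(),(B([(297,347)],.08)-C).round())
P=B([(270,289),(347,275)],.077);d=P[1]-P[0];print("ptr",np.degrees(np.arctan2(d[1],d[0])),np.hypot(*d))
E=B([(148,225),(238,245),(190,244)],.064+.026);print("ear",E.round())
print("board",B([(569,147),(602,494)],.018).round())
print("boardc",back("top",[314,208],.018).round(3),"nose",back("top",[317,178],.05).round(3))
print("side ptr crop->peg top",(back("side",[[160+238/3,110+157/3]],.115)*1000).round(), "ear",(back("side",[[160+222/3,110+95/3]],.097)*1000).round())
print("proj gauge board corners?")
f,cx,cy,R,t,_=cal("wrist");print("wrist cam pos",-R.T@t,"axes",R.round(2))
E
```

```text
gauge [[675. 251.]
 [627.  42.]
 [419.  95.]
 [467. 301.]] [546.9 172.3]
[np.float64(214.0), np.float64(214.0), np.float64(214.0), np.float64(211.0)]
-13.3
-103.1
165.9
76.9
hub [[546. 173.]]
needle ang 121.57391923239501
pin [[-30.  27.]] [[-41. -19.]]
ptr -79.12890104073718 55.616973246325884
ear [[591. 258.]
 [577. 194.]
 [577. 228.]]
board [[655. -40.]
 [397. -67.]]
boardc [[ 0.532 -0.167  0.018]] nose [[ 0.619 -0.171  0.05 ]]
side ptr crop->peg top [[556. 110. 115.]] ear [[572. 218.  97.]]
proj gauge board corners?
wrist cam pos [0.11059908 0.6450163  0.38466133] axes [[ 0.29  0.96  0.  ]
 [ 0.91 -0.28  0.3 ]
 [ 0.28 -0.09 -0.96]]
```

Request:
drive_tool --series '[{"x": -10, "y": -5, "z": -60}, {"x": -60, "y": -34, "z": -60, "turn": 10}, {"x": -115, "y": -65, "z": -60, "turn": 20}, {"x": -170, "y": -95, "z": -60, "turn": 30}, {"x": -220, "y": -124, "z": -60, "turn": 40}, {"x": -275, "y": -155, "z": -60, "turn": 50}, {"x": -330, "y": -186, "z": -60, "turn": 60}, {"x": -380, "y": -215, "z": -60, "turn": 70}]'

```text
$.series[0]: bad value
```

```bash
cat >> h.py <<'E'
def shift(P,yaw):
    o=manip.get_obs();p=o["tool_pos"]*1000;y=np.radians(o["eef_rot"][2]);d=np.array(P)-p
    print("t",o["time_s"].__round__(2),"at",p.round(1),"rot",o["eef_rot"].round(1),"-> x %.1f y %.1f z %.1f turn %.1f"%(d[0]*np.cos(y)+d[1]*np.sin(y),d[0]*np.sin(y)-d[1]*np.cos(y),-d[2],(o["eef_rot"][2]-yaw+180)%360-180))
E
python3 -c "
from h import *
shift([570,215,240],90)"
```

```text
t 0.7 at [191.4 621.2 179.3] rot [180.    0.  162.9] -> x -481.4 y -276.7 z -60.7 turn 72.9
```

Request:
drive_tool --series '[{"x": -10, "y": -5, "z": -60, "turn": 0, "hand": 1}, {"x": -60, "y": -34, "z": -60, "turn": 10, "hand": 1}, {"x": -115, "y": -65, "z": -60, "turn": 20, "hand": 1}, {"x": -170, "y": -95, "z": -60, "turn": 30, "hand": 1}, {"x": -220, "y": -124, "z": -60, "turn": 40, "hand": 1}, {"x": -275, "y": -155, "z": -60, "turn": 50, "hand": 1}, {"x": -330, "y": -186, "z": -60, "turn": 60, "hand": 1}, {"x": -380, "y": -215, "z": -60, "turn": 70, "hand": 1}]'

```text
time_s: 1.7
tool_pos: [0.4925, 0.3021, 0.2396]
eef_rot: [180.0, -0.0, 92.5]
wrist_force: [0.6, 0.2, 0.0]
width: 1.001
grasp_force: 0.0
```

```bash
python3 -c "
from h import *
shift([570,215,240],90)"
```

```text
t 1.7 at [492.5 302.1 239.6] rot [180.   -0.   92.5] -> x -90.5 y 73.6 z -0.4 turn 2.5
```

Request:
drive_tool --series '[{"x": -45, "y": 35, "z": 0, "turn": 3, "hand": 1}, {"x": -80, "y": 65, "z": 0, "turn": 3, "hand": 1}, {"x": -90, "y": 73, "z": 0, "turn": 3, "hand": 1}, {"x": -90, "y": 73, "z": 0, "turn": 3, "hand": 1}]'

```text
time_s: 2.2
tool_pos: [0.5687, 0.2174, 0.2391]
eef_rot: [-180.0, -0.0, 89.8]
wrist_force: [-0.4, 0.2, 0.9]
width: 1.002
grasp_force: 0.0
```

```bash
python3 - <<'E'
from h import *
import pickle
c=cal("wrist");a=manip.capture("wrist");pickle.dump(c,open("w1.pkl","wb"))
cv2.imwrite("pics/w1.png",a);print(manip.get_obs()["tool_pos"])
for l in("ear","peg","pointer","gauge"):print(l,[(np.round(d["box"],1).tolist(),round(d["conf"],2)) for d in manip.search_frame("wrist",l)[:2]])
E
```

```text
[0.56820633 0.21817561 0.23917385]
ear [([269.9, 153.3, 35.3, 58.5], 0.7)]
peg [([241.4, 224.0, 28.0, 81.8], 0.7)]
pointer [([241.4, 225.6, 27.9, 79.0], 0.98)]
gauge [([247.4, 179.7, 217.5, 212.8], 0.76)]
```

View pics/w1.png

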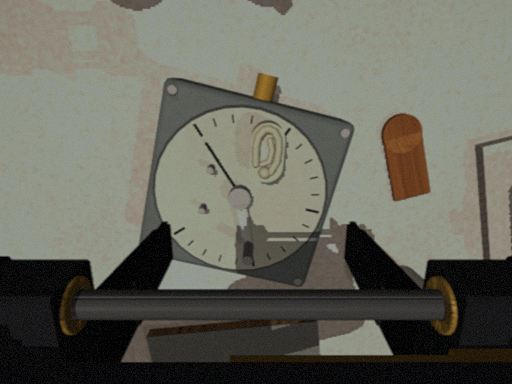

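The wrist view shows the ear at about (270,153), the hub at (240,197), the peg around (246,250) and the needle tip at (195,124). I'll check this by overlaying a projected model.

```bash
cat > ov.py <<'E'
from h import *
import pickle
c=pickle.load(open("w1.pkl","rb"));f,cx,cy,R,t,_=c
def pw(P):
    q=np.asarray(P)@R.T+t;return np.c_[cx+f*q[:,0]/q[:,2],cy+f*q[:,1]/q[:,2]]
B=lambda p,z:(back(None,p,z,c)[:,:2]*1000).round(1)
if __name__=="__main__":
    print("hub",B([(240,197)],.081),"gauge",B([(167,79),(353,124)],.06),"ear box c",B([(270,153)],.085),"ear ends",B([(268,123),(268,184)],.09))
    print("pegtop",B([(247,260)],.115),"pegbase",B([(242,232)],.077), "needle tip",B([(195,124)],.066))
    a=cv2.imread("pics/w1.png");S=5;u0,v0=210,100
    im=cv2.resize(a[v0:v0+120,u0:u0+120],None,fx=S,fy=S,interpolation=2)
    im=cv2.convertScaleAbs(im,alpha=1.6)
    th=np.linspace(0,2*np.pi,60);y=np.radians(85)
    for z,col in((.064,(0,0,255)),(.09,(0,255,0))):
        e=np.c_[32*np.cos(th),18*np.sin(th)]@np.array([[np.cos(y),np.sin(y)],[-np.sin(y),np.cos(y)]])+[577,226]
        p=pw(np.c_[e/1000,np.full(60,z)]);cv2.polylines(im,[((p-[u0,v0]+.5)*S).astype(int)],True,col,1)
    cv2.imwrite("pics/ov1.png",im)
E
python3 ov.py
```

```text
hub [[547.6 175.9]] gauge [[470.4 302.9]
 [674.2 254.5]] ear box c [[580.9 226.9]] ear ends [[578.4 259.3]
 [578.8 193.8]]
pegtop [[555.8 115.4]] pegbase [[549. 131.]] needle tip [[498.9 255.6]]
```

View pics/ov1.png

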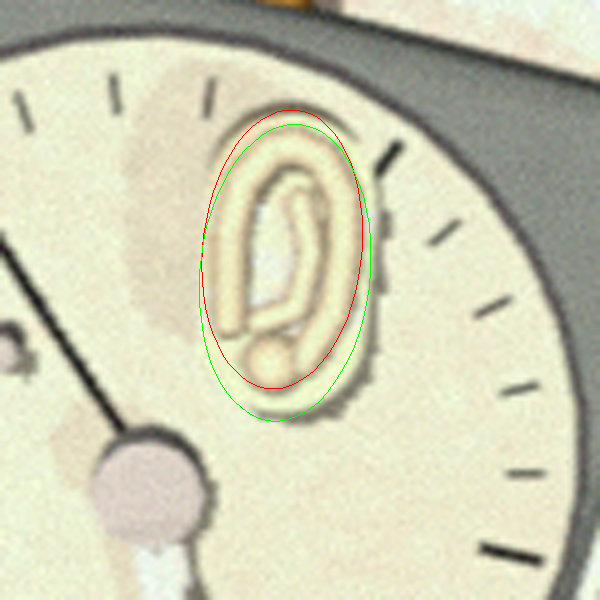

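The fit puts the ear at about (578.5, 226.5) with yaw near 88°. I'll descend over it with the fingers partly open, to stay clear of the live needle.

Request:
drive_tool --series '[{"x": 9, "y": 10, "z": 20, "turn": 0, "hand": 0.65}, {"x": 9, "y": 10, "z": 50, "turn": 0, "hand": 0.65}, {"x": 9, "y": 10, "z": 80, "turn": 0, "hand": 0.65}, {"x": 9, "y": 10, "z": 105, "turn": 0, "hand": 0.65}, {"x": 9, "y": 10, "z": 120, "turn": 0, "hand": 0.65}, {"x": 9, "y": 10, "z": 120, "turn": 0, "hand": 0.65}]'

```text
time_s: 3.2
tool_pos: [0.5775, 0.2267, 0.117]
eef_rot: [-179.8, 0.1, 89.9]
wrist_force: [-0.1, -0.2, 0.6]
width: 0.654
grasp_force: 0.0
```

```bash
python3 - <<'E'
from h import *
cv2.imwrite("pics/w2.png",cv2.convertScaleAbs(manip.capture("wrist"),alpha=1.5))
o=manip.get_obs();print(o["tool_pos"],o["width"])
h=o["tool_pos"].copy(); 
for dx in(-.031,0,.031):print(proj("wrist",h+[dx,0,0]))
shift([578.5,226.5,70],90)
E
```

```text
[0.578566   0.22688927 0.11872236] 0.6515053745949153
[[211.18023599 215.34451258]]
[[259.09304084 215.28734432]]
[[307.00889677 215.23017242]]
t 3.25 at [578.6 226.9 118.7] rot [-180.     0.    89.9] -> x -0.4 y -0.1 z 48.7 turn -0.1
```

View pics/w2.png

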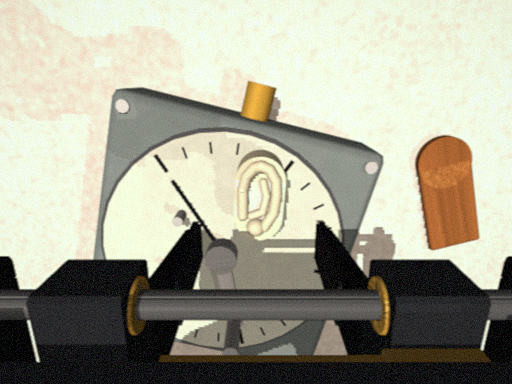

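The ear (about (261,193)) is centred between the fingertips (columns 211 to 307). Next I go down and close.

Request:
drive_tool --series '[{"x": 0, "y": 0, "z": 20, "turn": 0, "hand": 0.65}, {"x": 0, "y": 0, "z": 38, "turn": 0, "hand": 0.65}, {"x": 0, "y": 0, "z": 48, "turn": 0, "hand": 0.65}, {"x": 0, "y": 0, "z": 48, "turn": 0, "hand": 0.65}, {"x": 0, "y": 0, "z": 48, "turn": 0, "hand": 0.2}, {"x": 0, "y": 0, "z": 48, "turn": 0, "hand": 0.2}, {"x": 0, "y": 0, "z": 48, "turn": 0, "hand": 0.2}, {"x": 0, "y": 0, "z": 48, "turn": 0, "hand": 0.2}]' --force 12

```text
time_s: 4.25
tool_pos: [0.5788, 0.2267, 0.0716]
eef_rot: [180.0, -0.0, 89.9]
wrist_force: [-0.4, 0.6, -0.2]
width: 0.287
grasp_force: 0.0
```

```bash
python3 - <<'E'
from h import *
a=manip.capture("wrist");o=manip.get_obs();print(o["tool_pos"],o["width"],o["grasp_force"])
b=manip.capture("top")
print(manip.search_frame("wrist","ear")[:2],manip.search_frame("top","ear")[:2])
cv2.imwrite("pics/w3.png",cv2.convertScaleAbs(np.hstack([cv2.resize(a[100:340,130:390],None,fx=1.6,fy=1.6),cv2.resize(b[150:246,150:246],(384,384))]),alpha=1.5))
E
```

```text
[0.57880268 0.22662252 0.07148641] 0.2469627371551487 0.0
[{'box': [260.9, 218.3, 64.1, 107.3], 'conf': 0.75}, {'box': [224.9, 338.1, 20.9, 32.1], 'conf': 0.69}] [{'box': [185.4, 191.2, 7.8, 15.7], 'conf': 0.49}]
```

View pics/w3.png

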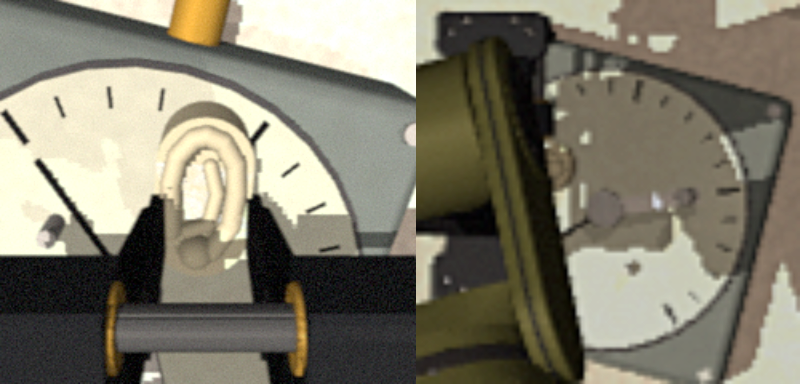

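Request:
drive_tool --series '[{"x": 0, "y": 0, "z": 0, "turn": 0, "hand": 0.2}, {"x": 0, "y": 0, "z": 0, "turn": 0, "hand": 0.2}]'

```text
time_s: 4.7
tool_pos: [0.5787, 0.2266, 0.0712]
eef_rot: [-180.0, 0.0, 89.9]
wrist_force: [0.4, 0.3, 0.0]
width: 0.196
grasp_force: 0.0
```

```bash
python3 - <<'E'
from h import *
a=manip.capture("wrist");o=manip.get_obs();print(o["tool_pos"],o["width"],o["grasp_force"],o["wrist_force"])
print(manip.search_frame("wrist","ear")[:1])
for z in (0,.0188,.03):
  for dx in(-.018,.018):print(z,proj("wrist",o["tool_pos"]+[dx,0,z]))
b=cv2.imread("pics/w2.png")
cv2.imwrite("pics/w4.png",cv2.convertScaleAbs(cv2.resize(a[120:320,170:350],None,fx=3,fy=3),alpha=1.8))
E
```

```text
[0.57867536 0.2266049  0.07125099] 0.20254086446148722 0.0 [-0.88871144 -0.48552412  0.81899098]
[{'box': [260.5, 218.9, 63.0, 107.5], 'conf': 0.71}]
0 [[231.22277803 215.33199691]]
0 [[286.86915877 215.23142528]]
0.0188 [[228.86642487 227.21605243]]
0.0188 [[289.44495464 227.10570358]]
0.03 [[227.25301632 235.35313354]]
0.03 [[291.20859931 235.23600914]]
```

View pics/w4.png

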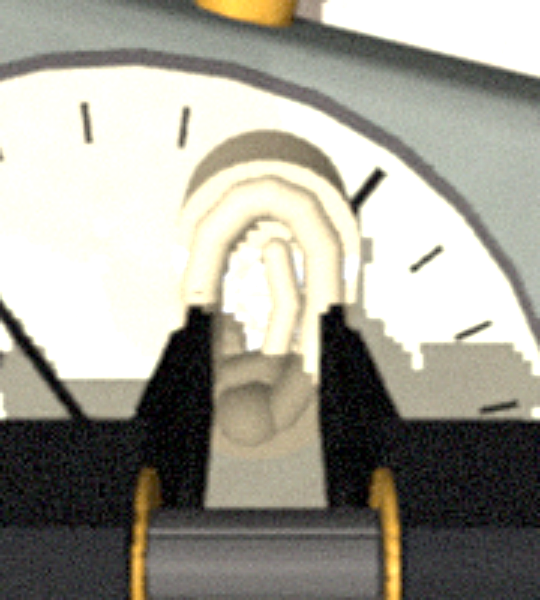

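The fingers shut to 19 mm without touching anything, so they are above the ear or beside it. I'll check heights by triangulating features over the wrist views.

```bash
python3 - <<'E'
from h import *
import pickle
c1=pickle.load(open("w1.pkl","rb"));c4=cal("wrist")
f,cx,cy,R,t,_=c1; o1=-R.T@t; o4=-c4[3].T@c4[4]; print(o1,o4,"f",f,c4[0]); print(c1[3]-c4[3])
# w2: same orientation as c4, tcp (578.6,226.9,118.7) 
R4=c4[3]; o2=o4+np.array([.5786,.2269,.1187])-manip.get_obs()["tool_pos"]
c2=(f,cx,cy,R4,-R4@o2,None)
def tri(obs):
    A=np.zeros((3,3));b=np.zeros(3)
    for c,p in obs:
        d=c[3].T@np.array([(p[0]-c[1])/c[0],(p[1]-c[2])/c[0],1]);d/=np.linalg.norm(d)
        M=np.eye(3)-np.outer(d,d);o=-c[3].T@c[4];A+=M;b+=M@o
    return (np.linalg.solve(A,b)*1000).round(1)
print("screwL",tri([(c1,(172,90)),(c2,(122,106))]),"screwR",tri([(c1,(346,133)),(c2,(371,167))]))
print("hub",tri([(c1,(240,197)),(c2,(222,252))]))
print("ear lobe ball",tri([(c1,(210+268/5,100+358/5)),(c2,(257,229)),(c4,(170+247/3,120+415/3))]))
print("ear arch top outer",tri([(c1,(210+292/5,100+125/5)),(c2,(261,158)),(c4,(170+270/3,120+180/3))]))
print("tick 90",tri([(c1,(210+388/5,100+160/5)),(c4,(170+368/3,120+190/3))]))
print(o4-manip.get_obs()["tool_pos"])
E
```

```text
[0.56826899 0.30021571 0.44449459] [0.57802696 0.30945853 0.27659628] f 341.05971388475695 341.05971388475695
[[-1.96480417e-06 -1.09595709e-03 -5.75440240e-04]
 [-8.77754274e-04 -9.81351659e-05 -3.24854132e-04]
 [-8.72068593e-04  3.26155567e-04 -1.00543266e-04]]
screwL [473.9 291.6  56.1] screwR [666.3 245.3  64.4]
hub [546.3 167.5  56.5]
ear lobe ball [575.2 209.1  97.6]
ear arch top outer [579.3 258.5  96.3]
tick 90 [600.6 246.5  65.8]
[-0.00065463  0.08286034  0.20537808]
```

```bash
python3 - <<'E'
from h import *
a=manip.capture("side");o=manip.get_obs();T=o["tool_pos"]
print(proj("side",[T,T+[0,0,.03],[.5785,.2265,.064],[.5785,.2265,.09]]).round(1))
p=proj("side",T)[0].astype(int);u0,v0=p[0]-45,p[1]-50
im=cv2.convertScaleAbs(cv2.resize(a[v0:v0+85,u0:u0+90],None,fx=7,fy=7,interpolation=2),alpha=2)
for q,col in((T,(0,0,255)),(T+[0,0,.03],(0,255,0))):
    w=((proj("side",q)[0]-[u0,v0]+.5)*7).astype(int);cv2.circle(im,tuple(int(i) for i in w),4,col,1)
cv2.imwrite("pics/s5.png",im)
E
```

```text
[[235.6 145.7]
 [235.2 138.4]
 [235.7 147.5]
 [235.3 141.2]]
```

View pics/s5.png

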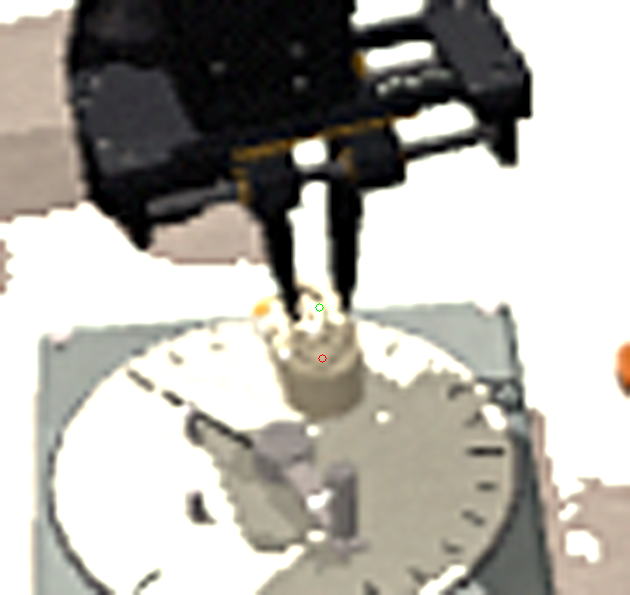

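The side view settles it. The fingertips sit at the green mark, about 30 mm above the reported TCP and just above the ear. I'll open, then descend further in small steps while watching the force.

Request:
drive_tool --series '[{"x": 0, "y": 0, "z": 0, "turn": 0, "hand": 0.65}, {"x": 0, "y": 0, "z": 0, "turn": 0, "hand": 0.65}, {"x": 0, "y": 0, "z": 0, "turn": 0, "hand": 0.65}, {"x": 0, "y": 0, "z": 0, "turn": 0, "hand": 0.65}, {"x": 0, "y": 0, "z": 5, "turn": 0, "hand": 0.65}, {"x": 0, "y": 0, "z": 10, "turn": 0, "hand": 0.65}, {"x": 0, "y": 0, "z": 15, "turn": 0, "hand": 0.65}, {"x": 0, "y": 0, "z": 18, "turn": 0, "hand": 0.65}]'

```text
time_s: 5.85
tool_pos: [0.5784, 0.2265, 0.0526]
eef_rot: [-180.0, 0.0, 89.9]
wrist_force: [0.7, 0.9, -0.4]
width: 0.649
grasp_force: 0.0
```

Request:
drive_tool --series '[{"x": 0, "y": 0, "z": 2, "turn": 0, "hand": 0.65}, {"x": 0, "y": 0, "z": 4, "turn": 0, "hand": 0.65}, {"x": 0, "y": 0, "z": 6, "turn": 0, "hand": 0.65}, {"x": 0, "y": 0, "z": 6, "turn": 0, "hand": 0.65}]'

```text
time_s: 6.35
tool_pos: [0.5786, 0.2266, 0.0471]
eef_rot: [-180.0, 0.0, 89.9]
wrist_force: [-0.2, 0.4, 0.3]
width: 0.649
grasp_force: 0.0
```

Request:
drive_tool --series '[{"x": 0, "y": 0, "z": 0, "turn": 0, "hand": 0.2}, {"x": 0, "y": 0, "z": 0, "turn": 0, "hand": 0.2}, {"x": 0, "y": 0, "z": 0, "turn": 0, "hand": 0.2}, {"x": 0, "y": 0, "z": 0, "turn": 0, "hand": 0.2}, {"x": 0, "y": 0, "z": 0, "turn": 0, "hand": 0.2}]' --force 12

```text
time_s: 6.98
tool_pos: [0.5786, 0.2266, 0.0473]
eef_rot: [-180.0, 0.0, 89.9]
wrist_force: [-0.9, -0.8, 0.0]
width: 0.382
grasp_force: 11.7
```

Gripped at 36 mm. Lift and carry to the board.

Request:
drive_tool --series '[{"x": 0, "y": 0, "z": -10, "turn": 0, "hand": 0.2}, {"x": 0, "y": 0, "z": -35, "turn": 0, "hand": 0.2}, {"x": 0, "y": 0, "z": -65, "turn": 0, "hand": 0.2}, {"x": 0, "y": 0, "z": -90, "turn": 0, "hand": 0.2}, {"x": -20, "y": -6, "z": -95, "turn": 0, "hand": 0.2}, {"x": -55, "y": -15, "z": -95, "turn": 0, "hand": 0.2}, {"x": -95, "y": -26, "z": -95, "turn": 0, "hand": 0.2}, {"x": -135, "y": -37, "z": -95, "turn": 0, "hand": 0.2}]'

```text
time_s: 7.98
tool_pos: [0.5396, 0.0895, 0.1409]
eef_rot: [-179.9, 0.0, 89.9]
wrist_force: [0.9, 0.7, -1.5]
width: 0.38
grasp_force: 11.7
```

Request:
drive_tool --series '[{"x": -40, "y": -11, "z": 0, "turn": 0, "hand": 0.2}, {"x": -80, "y": -22, "z": 0, "turn": 0, "hand": 0.2}, {"x": -120, "y": -33, "z": 0, "turn": 0, "hand": 0.2}, {"x": -160, "y": -44, "z": 0, "turn": 0, "hand": 0.2}, {"x": -200, "y": -55, "z": 0, "turn": 0, "hand": 0.2}, {"x": -225, "y": -62, "z": 0, "turn": 0, "hand": 0.2}, {"x": -241, "y": -67, "z": 0, "turn": 0, "hand": 0.2}, {"x": -241, "y": -67, "z": 0, "turn": 0, "hand": 0.2}]'

```text
time_s: 8.98
tool_pos: [0.473, -0.1498, 0.1416]
eef_rot: [-179.9, -0.0, 89.8]
wrist_force: [-0.6, 0.3, -1.1]
width: 0.381
grasp_force: 11.7
```

```bash
python3 - <<'E'
from h import *
shift([475,-150,2],90)
a=manip.capture("wrist");o=manip.get_obs();b=manip.capture("top")
print(o["wrist_force"],o["grasp_force"],o["width"],manip.search_frame("wrist","ear")[:1],manip.search_frame("wrist","board")[:1])
cv2.imwrite("pics/w6.png",cv2.convertScaleAbs(np.hstack([cv2.resize(a,(512,384))[:,60:460],cv2.resize(b[150:250,230:330],(384,384))]),alpha=1.6))
E
```

```text
t 8.97 at [ 473.  -149.8  141.6] rot [-179.9   -0.    89.8] -> x -0.2 y 2.0 z 139.6 turn -0.2
[ 0.35179746  0.47361747 -0.88785716] 11.686904020607471 0.38333135839916466 [{'box': [261.4, 230.9, 71.9, 117.2], 'conf': 0.72}] [{'box': [319.8, 170.0, 283.2, 238.3], 'conf': 0.93}]
```

View pics/w6.png

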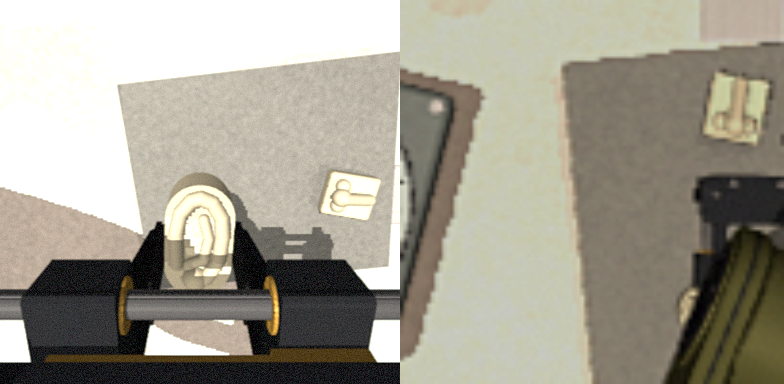

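The ear is held level above the board's robot-side half, with the nose clear to the right. I'll check the board edges from this view.

```bash
python3 -c "
from h import *
print((back('wrist',[(178,85),(203,240),(460,52),(448,265),(410,195)],.018)*1000).round())
print(proj('wrist',[[.473,-.15,.018]]))"
```

```text
[[ 399.  -69.   18.]
 [ 415. -227.   18.]
 [ 656.  -40.   18.]
 [ 680. -257.   18.]
 [ 628. -176.   18.]]
[[257.62748312 170.03277851]]
```

Request:
drive_tool --series '[{"x": 0, "y": 0, "z": 25, "turn": 0, "hand": 0.2}, {"x": 0, "y": 0, "z": 55, "turn": 0, "hand": 0.2}, {"x": 0, "y": 0, "z": 85, "turn": 0, "hand": 0.2}, {"x": 0, "y": 0, "z": 110, "turn": 0, "hand": 0.2}, {"x": 0, "y": 0, "z": 125, "turn": 0, "hand": 0.2}, {"x": 0, "y": 0, "z": 133, "turn": 0, "hand": 0.2}, {"x": 0, "y": 0, "z": 135, "turn": 0, "hand": 0.2}, {"x": 0, "y": 0, "z": 136, "turn": 0, "hand": 0.2}]'

```text
time_s: 10.18
tool_pos: [0.4747, -0.1494, 0.0071]
eef_rot: [179.9, 0.0, 89.9]
wrist_force: [-0.1, -0.3, -1.1]
width: 0.385
grasp_force: 11.7
```

Request:
drive_tool --series '[{"x": 0, "y": 0, "z": 1, "turn": 0, "hand": 0.2}, {"x": 0, "y": 0, "z": 2, "turn": 0, "hand": 0.2}, {"x": 0, "y": 0, "z": 3, "turn": 0, "hand": 0.2}, {"x": 0, "y": 0, "z": 3, "turn": 0, "hand": 0.2}]'

```text
time_s: 10.68
tool_pos: [0.4738, -0.1492, 0.0032]
eef_rot: [-180.0, -0.0, 89.9]
wrist_force: [0.4, 0.2, -1.0]
width: 0.379
grasp_force: 11.7
```

Request:
drive_tool --series '[{"x": 0, "y": 0, "z": 0.5, "turn": 0, "hand": 0.2}, {"x": 0, "y": 0, "z": 1, "turn": 0, "hand": 0.2}, {"x": 0, "y": 0, "z": 1, "turn": 0, "hand": 0.2}]'

```text
time_s: 11.05
tool_pos: [0.4739, -0.1491, 0.0022]
eef_rot: [-180.0, -0.0, 89.9]
wrist_force: [-0.8, -0.8, -1.0]
width: 0.379
grasp_force: 11.7
```

Request:
drive_tool --series '[{"x": 0, "y": 0, "z": 0.5, "turn": 0, "hand": 0.2}, {"x": 0, "y": 0, "z": 1, "turn": 0, "hand": 0.2}, {"x": 0, "y": 0, "z": 1, "turn": 0, "hand": 0.2}]'

```text
time_s: 11.42
tool_pos: [0.4739, -0.1492, 0.0013]
eef_rot: [-180.0, 0.0, 89.9]
wrist_force: [0.2, 0.8, -1.1]
width: 0.383
grasp_force: 11.7
```

Request:
drive_tool --series '[{"x": 0, "y": 0, "z": 0.5, "turn": 0, "hand": 0.2}, {"x": 0, "y": 0, "z": 0.5, "turn": 0, "hand": 0.2}]'

```text
time_s: 11.68
tool_pos: [0.474, -0.1492, 0.0013]
eef_rot: [-180.0, -0.0, 89.9]
wrist_force: [-2.5, 0.6, 4.5]
width: 0.381
grasp_force: 11.7
```

Contact with the board: the force turned to +4.5 N. Release and rise.

Request:
drive_tool --series '[{"x": 0, "y": 0, "z": 0, "turn": 0, "hand": 0.45}, {"x": 0, "y": 0, "z": 0, "turn": 0, "hand": 0.6}, {"x": 0, "y": 0, "z": 0, "turn": 0, "hand": 0.65}, {"x": 0, "y": 0, "z": 0, "turn": 0, "hand": 0.65}, {"x": 0, "y": 0, "z": -15, "turn": 0, "hand": 0.65}, {"x": 0, "y": 0, "z": -50, "turn": 0, "hand": 0.65}, {"x": 0, "y": 0, "z": -100, "turn": 0, "hand": 0.65}, {"x": 0, "y": 0, "z": -150, "turn": 0, "hand": 0}]'

```text
time_s: 12.68
tool_pos: [0.4738, -0.1491, 0.1533]
eef_rot: [179.9, 0.0, 89.9]
wrist_force: [0.8, -0.9, -0.2]
width: 0.591
grasp_force: 0.0
```

```bash
python3 - <<'E'
from h import *
manip.capture("wrist");print(manip.search_frame("wrist","ear")[:2]);print(proj("wrist",[[.474,-.149,.045]]))
C=np.array([546.5,174]);
for a in(-79.1,-76,121.6):print(a,C+60*np.array([np.cos(np.radians(a)),np.sin(np.radians(a))]))
shift([546,60,200],0)
E
```

```text
[{'box': [259.9, 168.8, 40.3, 68.6], 'conf': 0.91}]
[[252.742789  168.2702488]]
-79.1 [557.84572658 115.08247724]
-76 [561.01531374 115.78225642]
121.6 [515.06084564 225.10361605]
t 12.78 at [ 478.2 -151.   159.4] rot [179.3   0.3  89.9] -> x 211.1 y 67.4 z -40.6 turn 89.9
```

The ear was found at (260,169), close to where it should project. Next I plan the pushing arc with the fingers shut.

```bash
cat > arc.py <<'E'
from h import *
import sys
C=np.array([547,173.5])
def tgt(a,back=16,r=60):
    a=np.radians(a);return C+r*np.array([np.cos(a),np.sin(a)])-back*np.array([-np.sin(a),np.cos(a)])
def rows(angs,z,back=16,p=None,yaw=None,ty=None):
    o=manip.get_obs();p=o["tool_pos"]*1000 if p is None else np.array(p);yaw=o["eef_rot"][2] if yaw is None else yaw
    y=np.radians(yaw);print("from",p.round(1),round(yaw,1),o["qpos"].round(0),"t",round(o["time_s"],2))
    for a in angs:
        d=tgt(a,back)-p[:2];Y=a+90
        print('{"x":%.0f,"y":%.0f,"z":%.0f,"turn":%.0f,"hand":0}'%(d@[np.cos(y),np.sin(y)],d@[np.sin(y),-np.cos(y)],p[2]-z,(yaw-Y+180)%360-180),end=", ")
    print()
E
python3 -c "
from arc import *
manip.capture('top')
for n in('mister','ear','jar','cup','tape'):
  r=manip.search_frame('top',n)[:1]
  if r: print(n,r[0]['conf'],(back('top',r[0]['box'][:2],.1)*1000).round())
rows([-80.5],153,31,p=[473.9,-149.2,151.5],yaw=89.9)"
```

```text
mister 0.8 [[547. 455. 100.]]
ear 0.56 [[ 477. -120.  100.]]
jar 0.64 [[ 442. -417.  100.]]
cup 0.68 [[764.   7. 100.]]
tape 0.78 [[420. 428. 100.]]
from [ 473.9 -149.2  151.5] 89.9 [-24. -12. 116.   0.  76. -24.] t 13.07
{"x":258,"y":52,"z":-2,"turn":80,"hand":0},
```

Request:
drive_tool --series '[{"x": 30, "y": 6, "z": -2, "turn": 10, "hand": 0}, {"x": 65, "y": 13, "z": -2, "turn": 20, "hand": 0}, {"x": 100, "y": 20, "z": -2, "turn": 30, "hand": 0}, {"x": 135, "y": 27, "z": -2, "turn": 40, "hand": 0}, {"x": 170, "y": 34, "z": -2, "turn": 50, "hand": 0}, {"x": 205, "y": 41, "z": -2, "turn": 60, "hand": 0}, {"x": 240, "y": 48, "z": -2, "turn": 70, "hand": 0}, {"x": 258, "y": 52, "z": -2, "turn": 80, "hand": 0}]'

```text
time_s: 14.08
tool_pos: [0.5255, 0.1102, 0.1509]
eef_rot: [-180.0, 0.2, 9.6]
wrist_force: [-0.4, -0.1, -0.6]
width: 0.004
grasp_force: 0.0
```

Request:
drive_tool --series '[{"x": 0, "y": 0, "z": 20, "turn": 0, "hand": 0}, {"x": 0, "y": 0, "z": 45, "turn": 0, "hand": 0}, {"x": 0, "y": 0, "z": 70, "turn": 0, "hand": 0}, {"x": 0, "y": 0, "z": 85, "turn": 0, "hand": 0}, {"x": 0, "y": 0, "z": 90, "turn": 0, "hand": 0}, {"x": 0, "y": 0, "z": 90, "turn": 0, "hand": 0}]'

```text
time_s: 14.82
tool_pos: [0.5264, 0.1084, 0.0626]
eef_rot: [180.0, 0.0, 9.9]
wrist_force: [0.4, -0.1, -0.6]
width: 0.0
grasp_force: 0.0
```

```bash
python3 - <<'E'
from arc import *
rows([-80.5,-72,-62,-52,-42,-32,-22,-12],63)
a=manip.capture("side");w=manip.capture("wrist")
for n in("side","wrist"):print(n,manip.search_frame(n,"peg")[:1])
T=manip.get_obs()["tool_pos"];print(proj("side",T+[0,0,.029]))
cv2.imwrite("pics/s7.png",cv2.convertScaleAbs(np.hstack([cv2.resize(a[120:216,185:281],(384,384)),cv2.resize(w[100:340,130:370],(384,384))]),alpha=1.8))
E
```

```text
from [526.4 108.4  62.6] 9.9 [  6.  -1. 115.  -0.  66.  86.] t 14.82
{"x":15,"y":-1,"z":-0,"turn":0,"hand":0}, {"x":24,"y":1,"z":-0,"turn":-8,"hand":0}, {"x":35,"y":1,"z":-0,"turn":-18,"hand":0}, {"x":46,"y":-0,"z":-0,"turn":-28,"hand":0}, {"x":56,"y":-3,"z":-0,"turn":-38,"hand":0}, {"x":65,"y":-9,"z":-0,"turn":-48,"hand":0}, {"x":74,"y":-15,"z":-0,"turn":-58,"hand":0}, {"x":81,"y":-23,"z":-0,"turn":-68,"hand":0}, 
side []
wrist [{'box': [198.9, 179.4, 141.5, 57.1], 'conf': 0.91}]
[[230.30109267 170.42069414]]
```

View pics/s7.png

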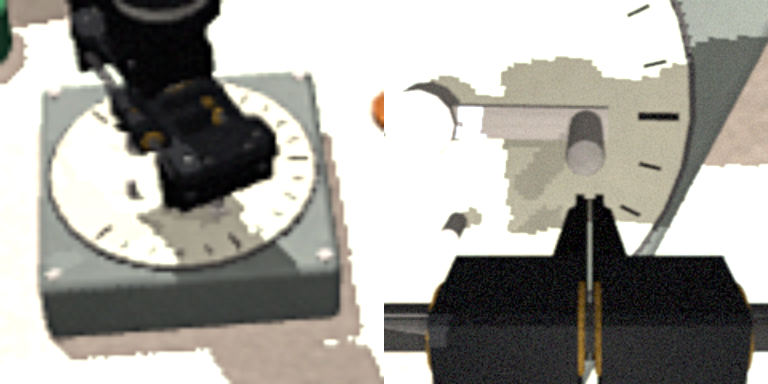

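The shut fingers are right behind the peg and in line with it. That was my tenth picture, so from here I'll go by force readings, the detector and pixel numbers.

Request:
drive_tool --series '[{"x": 8, "y": 0, "z": 0, "turn": 0, "hand": 0}, {"x": 15, "y": 0, "z": 0, "turn": 0, "hand": 0}, {"x": 24, "y": 1, "z": 0, "turn": -8, "hand": 0}, {"x": 35, "y": 1, "z": 0, "turn": -18, "hand": 0}, {"x": 46, "y": 0, "z": 0, "turn": -28, "hand": 0}, {"x": 56, "y": -3, "z": 0, "turn": -38, "hand": 0}, {"x": 65, "y": -9, "z": 0, "turn": -48, "hand": 0}, {"x": 74, "y": -15, "z": 0, "turn": -58, "hand": 0}]'

```text
time_s: 16.02
tool_pos: [0.597, 0.1361, 0.0625]
eef_rot: [-179.9, 0.1, 68.2]
wrist_force: [-1.7, -0.4, 0.0]
width: 0.003
grasp_force: 0.8
```

```bash
python3 - <<'E'
from arc import *
o=manip.get_obs();print(o["wrist_force"])
rows([-12,-2,8,18,28,38,48,58],63)
manip.capture("wrist");print(manip.search_frame("wrist","peg")[:1])
E
```

```text
[-1.69413292 -0.39096224  0.00206454]
from [597.  136.1  62.5] 68.2 [  8.   8. 105.  -0.  67.  30.] t 16.02
{"x":11,"y":2,"z":-1,"turn":-10,"hand":0}, {"x":21,"y":2,"z":-1,"turn":-20,"hand":0}, {"x":32,"y":-0,"z":-1,"turn":-30,"hand":0}, {"x":42,"y":-4,"z":-1,"turn":-40,"hand":0}, {"x":52,"y":-9,"z":-1,"turn":-50,"hand":0}, {"x":60,"y":-16,"z":-1,"turn":-60,"hand":0}, {"x":67,"y":-25,"z":-1,"turn":-70,"hand":0}, {"x":72,"y":-34,"z":-1,"turn":-80,"hand":0}, 
[{'box': [201.8, 203.9, 140.3, 60.2], 'conf': 0.8}]
```

Request:
drive_tool --series '[{"x": 11, "y": 2, "z": 0, "turn": -10, "hand": 0}, {"x": 21, "y": 2, "z": 0, "turn": -20, "hand": 0}, {"x": 32, "y": 0, "z": 0, "turn": -30, "hand": 0}, {"x": 42, "y": -4, "z": 0, "turn": -40, "hand": 0}, {"x": 52, "y": -9, "z": 0, "turn": -50, "hand": 0}, {"x": 60, "y": -16, "z": 0, "turn": -60, "hand": 0}, {"x": 67, "y": -25, "z": 0, "turn": -70, "hand": 0}, {"x": 72, "y": -34, "z": 0, "turn": -80, "hand": 0}]'

```text
time_s: 17.12
tool_pos: [0.5933, 0.216, 0.063]
eef_rot: [179.9, 0.1, 148.0]
wrist_force: [1.9, -0.7, -1.5]
width: 0.005
grasp_force: 0.9
```

```bash
python3 - <<'E'
from arc import *
o=manip.get_obs();print(o["wrist_force"])
rows([68,78,88,98,106,112,116],63)
manip.capture("wrist");print(manip.search_frame("wrist","peg")[:1])
E
```

```text
[ 1.94326881 -0.68581116 -1.50750395]
from [593.3 216.   63. ] 148.0 [ 15.  10. 103.  -0.  67. -43.] t 17.12
{"x":11,"y":1,"z":-0,"turn":-10,"hand":0}, {"x":22,"y":1,"z":-0,"turn":-20,"hand":0}, {"x":33,"y":-1,"z":-0,"turn":-30,"hand":0}, {"x":43,"y":-4,"z":-0,"turn":-40,"hand":0}, {"x":51,"y":-9,"z":-0,"turn":-48,"hand":0}, {"x":56,"y":-12,"z":-0,"turn":-54,"hand":0}, {"x":59,"y":-15,"z":-0,"turn":-58,"hand":0}, 
[{'box': [201.9, 203.4, 137.8, 61.2], 'conf': 0.93}]
```

Request:
drive_tool --series '[{"x": 11, "y": 1, "z": 0, "turn": -10, "hand": 0}, {"x": 22, "y": 1, "z": 0, "turn": -20, "hand": 0}, {"x": 33, "y": -1, "z": 0, "turn": -30, "hand": 0}, {"x": 43, "y": -4, "z": 0, "turn": -40, "hand": 0}, {"x": 51, "y": -9, "z": 0, "turn": -48, "hand": 0}, {"x": 56, "y": -12, "z": 0, "turn": -54, "hand": 0}, {"x": 56, "y": -12, "z": 0, "turn": -54, "hand": 0}]'

```text
time_s: 18.1
tool_pos: [0.5386, 0.235, 0.0629]
eef_rot: [-180.0, 0.0, -158.4]
wrist_force: [0.4, -0.0, 0.0]
width: 0.008
grasp_force: 0.0
```

```bash
python3 - <<'E'
from arc import *
o=manip.get_obs();print(o["wrist_force"])
rows([112,116,119,121],63)
manip.capture("wrist");print(manip.search_frame("wrist","peg")[:1])
E
```

```text
[ 0.39788052 -0.00154834  0.04654521]
from [538.6 235.   62.9] -158.4 [ 18.   5. 108.  -0.  66. -93.] t 18.1
{"x":-1,"y":-0,"z":-0,"turn":-0,"hand":0}, {"x":4,"y":1,"z":-0,"turn":-4,"hand":0}, {"x":7,"y":1,"z":-0,"turn":-7,"hand":0}, {"x":9,"y":2,"z":-0,"turn":-9,"hand":0}, 
[{'box': [204.4, 203.8, 137.5, 55.5], 'conf': 0.78}]
```

Request:
drive_tool --series '[{"x": 2, "y": 0, "z": 0, "turn": -2, "hand": 0}, {"x": 3, "y": 1, "z": 0, "turn": -4, "hand": 0}, {"x": 5, "y": 1, "z": 0, "turn": -5, "hand": 0}, {"x": 6, "y": 1, "z": 0, "turn": -7, "hand": 0}]'

```text
time_s: 18.7
tool_pos: [0.5325, 0.2342, 0.0628]
eef_rot: [180.0, 0.0, -151.0]
wrist_force: [-0.1, 1.1, 0.5]
width: 0.006
grasp_force: 0.6
```

Request:
drive_tool --series '[{"x": 1, "y": 0, "z": 0, "turn": -1, "hand": 0}, {"x": 1, "y": 0, "z": 0, "turn": -1, "hand": 0}]'

```text
time_s: 18.95
tool_pos: [0.5317, 0.2337, 0.0628]
eef_rot: [180.0, 0.0, -150.1]
wrist_force: [0.1, 2.6, -0.4]
width: 0.005
grasp_force: 0.6
```

Request:
drive_tool --series '[{"x": 1, "y": 0, "z": 0, "turn": -1, "hand": 0}, {"x": 1, "y": 0, "z": 0, "turn": -1, "hand": 0}]'

```text
time_s: 19.2
tool_pos: [0.5315, 0.2338, 0.063]
eef_rot: [180.0, 0.1, -149.1]
wrist_force: [2.5, 5.0, -1.7]
width: 0.004
grasp_force: 2.3
```

Request:
drive_tool --series '[{"x": 1, "y": 0, "z": 0, "turn": 0, "hand": 0}, {"x": 1, "y": 0, "z": 0, "turn": 0, "hand": 0}]'

```text
time_s: 19.45
tool_pos: [0.5314, 0.2337, 0.0631]
eef_rot: [180.0, 0.3, -149.1]
wrist_force: [4.7, 5.6, -3.3]
width: 0.004
grasp_force: 3.6
```

The tool has stalled at about 120° with the force rising to 8 N, so it is against the stop. One more slight press, then back off and rise.

Request:
drive_tool --series '[{"x": 1, "y": 0, "z": 0, "turn": 0, "hand": 0}, {"x": 1, "y": 0, "z": 0, "turn": 0, "hand": 0}]'

```text
time_s: 19.7
tool_pos: [0.5314, 0.2337, 0.0632]
eef_rot: [180.0, 0.4, -149.1]
wrist_force: [7.4, 7.2, -5.2]
width: 0.006
grasp_force: 4.9
```

Request:
drive_tool --series '[{"x": -5, "y": 0, "z": 0, "turn": 0, "hand": 0}, {"x": -15, "y": 0, "z": 0, "turn": 0, "hand": 0}, {"x": -15, "y": 0, "z": -30, "turn": 0, "hand": 0}, {"x": -15, "y": 0, "z": -80, "turn": 0, "hand": 0}, {"x": -40, "y": 0, "z": -130, "turn": 0, "hand": 0}, {"x": -60, "y": 0, "z": -150, "turn": 0, "hand": 0}, {"x": -60, "y": 0, "z": -150, "turn": 0, "hand": 0}, {"x": -60, "y": 0, "z": -150, "turn": 0, "hand": 0}]'

```text
time_s: 20.7
tool_pos: [0.5796, 0.2622, 0.2108]
eef_rot: [180.0, -0.2, -149.1]
wrist_force: [-0.6, -1.1, -0.6]
width: 0.005
grasp_force: 0.0
```

```bash
python3 - <<'E'
from h import *
print(manip.get_obs()["tool_pos"])
pk=lambda a,z,r=60:[.547+r/1000*np.cos(np.radians(a)),.1735+r/1000*np.sin(np.radians(a)),z]
for n in("wrist","side","top"):
    im=manip.capture(n);cv2.imwrite(f"pics/end_{n}.png",im)
    print(n,"pegtop expected for a=110,115,121.5:",[proj(n,pk(a,.115))[0].round(0).tolist() for a in(110,115,121.5)],"base",proj(n,pk(121.5,.077)).round())
    for l in("peg","pointer","ear"):print("  ",l,[(np.round(d["box"]).tolist(),round(d["conf"],2)) for d in manip.search_frame(n,l)[:2]])
    print("  ear exp",proj(n,[.474,-.149,.035]).round())
E
```

```text
[0.57960649 0.26219136 0.21079351]
wrist pegtop expected for a=110,115,121.5: [[258.0, 109.0], [259.0, 103.0], [259.0, 95.0]] base [[259.  94.]]
   peg [([226.0, 94.0, 84.0, 28.0], 0.86), ([150.0, 247.0, 92.0, 46.0], 0.27)]
   pointer [([225.0, 94.0, 89.0, 27.0], 0.55)]
   ear []
  ear exp [[ -80. -175.]]
side pegtop expected for a=110,115,121.5: [[218.0, 138.0], [217.0, 139.0], [215.0, 140.0]] base [[216. 149.]]
   peg [([225.0, 155.0, 21.0, 19.0], 0.72)]
   pointer [([223.0, 153.0, 21.0, 26.0], 0.46)]
   ear [([241.0, 261.0, 10.0, 25.0], 0.66), ([231.0, 172.0, 82.0, 68.0], 0.15)]
  ear exp [[241. 259.]]
top pegtop expected for a=110,115,121.5: [[175.0, 209.0], [175.0, 211.0], [176.0, 213.0]] base [[179. 213.]]
   peg [([318.0, 179.0, 16.0, 18.0], 0.66), ([186.0, 207.0, 26.0, 15.0], 0.47)]
   pointer [([188.0, 207.0, 26.0, 17.0], 0.68), ([407.0, 176.0, 27.0, 52.0], 0.57)]
   ear [([308.0, 228.0, 18.0, 12.0], 0.72)]
  ear exp [[309. 228.]]
```

The pointer's detected position (row 94) matches the zero-stop prediction. The ear is at its expected spot on the board in both the side and top views.

```bash
python3 -c "
from station import manip
print(manip.finish_job())"
```

```text
the job is handed in; nothing more can be done
None
```

The ear cast is lying flat on the free half of the work board, the peak pointer is pushed back against the zero stop, and the job is handed in at about 21 s; no verdict was returned.

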